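Hold the sprung fixture cover at the red mark

TASK

A brush has been left lying on the closed cover of the board test fixture: lay it flat in the green tool tray and let go of it. Then take the cover by its black bar, lift it steadily against its spring until the yellow pointer on its edge stands level with the red mark on the quadrant plate, never swinging it well past the mark or letting it snap shut, and finish while still holding it there with the gripper so that the board inside can be inspected. Do not shift the red mark, and leave the parts dish, the blue bottle and the white reel where they stand.

Things in the scene. Friction and masses are not known exactly. Their poses are not given: they have to be found in the camera images.
- fixture: Board test fixture, a blue box 200 (x) x 210 (y) x 70 mm high, fixed to the bench in a different place and turn each time. Origin: centre of its underside. x points away from its front (the side with the pull bar) to the hinge side, y to its left, z up. It has an aluminium quadrant plate, 3 mm thick, upright on its right (-y) side, 124 mm from the middle, rising to about 240 mm above the bench (nearer the hinge than the bar).
- cover (a joint): Hinge angle of the grey cover, rad: 0 = shut (level, lying on the box), grows as its front edge rises, stop at 1.3. The cover is a plate 190 x 210 x 8 mm, its top 78 mm above the bench when shut, hinged on the far side of the box. It weighs 0.25 kg; a spring always pulls it shut and a damper slows it: lifting at the bar takes about 5 N at first and 8 N at 0.9 rad along its arc (up to 17 N if pulled straight up there). It does not stay open by itself.
- cover_bar (a point): Middle of the pull bar on the cover: black round bar 12 mm thick and 104 mm long, parallel to the hinge (fixture y), carried on two round 12 mm posts 45 mm either side of its middle. Its centre line lies 35 mm above the cover's top face, 165 mm from the hinge axis along the cover and 43 mm above the hinge axis, measured square to the cover. The bar may turn between gripping fingers. Axes move with the cover (parallel to the fixture's when shut).
- cover_hinge (a point): Point on the cover's hinge axis, midway along it; fixed to the fixture, axes parallel to the fixture's. The hinge axis is the y axis, 95 mm behind the fixture's middle and 70 mm above the bench; positive angles lift the front.
- cover_pointer (a point): Centre of the yellow pointer, 30 x 14 x 6 mm, that sticks out of the cover's right edge, 170 mm from the hinge axis. Axes move with the cover: x along the cover towards the hinge, z square to it, upwards.
- mark (a joint): Angle of the red mark about the same hinge axis, rad, measured like cover: the cover stands at the mark when the two values are equal. Set between 0.45 and 0.85 beforehand; it stays where it is and must not be moved.
- mark_tip (a point): Centre of the red mark, a red block 40 x 20 x 8 mm clamped on the quadrant plate right beside the pointer's path, 170 mm from the hinge axis and 18 mm to the right of the pointer. Its x points along the radius to the hinge and its z square to that, upwards, as the pointer's do when level with the mark.
- brush: Loose black brush 162 mm long (y), 9 mm thick (z); its handle, to be gripped across x near the middle, is 20 mm wide; 25 g. Origin: centre of its underside. It starts flat on the cover, roughly parallel to the bar and 70 to 80 mm from the hinge axis, about 90 mm behind the bar.
- tray: Green open tool tray 230 (x) x 130 (y) x 22 mm high, walls and floor 4 mm thick, fixed to the bench to the left of the fixture. Origin: centre of its underside.
- dish: Loose grey parts dish, 67 mm across, 24 mm high, right of the fixture (bystander). Origin: centre of its underside.
- glue_bottle: Loose blue bottle with a white nozzle, 44 mm across, 120 mm high, right of the fixture (bystander). Origin: centre of its underside.
- reel: Loose white reel standing on its flange, 64 mm across, 42 mm high, behind the fixture to its left (bystander). Origin: centre of its underside.
Not all that is in view belongs to the job. Of the things that look like the brush, the smaller one is meant.

How it is judged:
By the outcome, as a careful person would: the job done as asked, in the order asked, and still so for the second after the job is handed in, while the arm keeps its last pose, push and grip.
It also fails if it takes over 53 s, if anything falls off the work surface, if the arm or the gripper's body presses on something with over 40 N, if the wrist force passes 120 N, or if a joint passes its speed limit or range.

ROBOT

A 6-joint arm with a two-finger parallel gripper is mounted at the origin on a cart in front of the work surface, level with it; the furniture and walls round the work are solid. World frame = base frame: x ahead of the robot, y to its left, z up, the work surface at z = 0. Lengths are in mm, angles in rad, forces in N, time in s.
With the tool pointing down it reaches from about 300 to 850 mm from the base axis. Payload 5.4 kg.
Tool frame: the origin (TCP) lies midway between the tips of the shut fingers; the grasp point (between the pads) lies 19 mm behind it; z points along the fingers, y is the line along which they close (so a half turn about z gives the same grasp; the last joint's range is limited). The gripper opens to 85 mm and grips with 20 to 120 N. Pads are 22 mm wide; open, the fingers measure 114 mm over their backs; the gripper's body (76 mm by 85 mm) begins 54 mm behind the grasp point. The pads swing forward as they close: fully open they stand 13 mm farther back than shut.
Start: joints at [-1.546, 0.158, 1.597, -0, 1.386, -0.21], TCP at [133.75, -559.211, 231.299] pointing down, gripper open.
Joint ranges: [-2.91, 2.91], [-0.94, 2.29], [0.18, 2.7], [-1.29, 4.43], [0.17, 2.64], [-3, 3]. Speed limits (rad/s): [2.57, 2.57, 3.14, 3.14, 3.14, 3.14].

INTERFACE

Orientations are given as a unit quaternion [x, y, z, w].
In Python, from rig import manip gives the robot as it stands. The module is installed in compiled form; this text tells all that it offers.
- The arm moves only by the shell command python3 -m handwheel 'ROWS'. ROWS is JSON, a list of rows, each an object with "jaw": the opening, from 0 (shut) to 1 (fully open); "xyz": the shift along the tool's x, y, z scaled (see below), a list of three; "angular": the turn, a rotation vector about the tool's x, y, z scaled (see below), a list of three. A call has 1 to 20 rows; each row shifts and turns the commanded pose from where the row before left it, along the tool's axes as they then stand; what a row does not reach is not made up. The controller multiplies each number of a shift by 0.025 m and each number of a turn by 0.08 rad. A row lasts 1/10 s, in which the tool goes at most 50 mm and 8.59 degrees, less where a joint would pass 70% of its speed; a pose out of reach is approached as far as the arm can. A call with a number of a shift or a turn outside -1 to 1 is refused whole. A call with a gripper value outside its range is refused whole. The fingers move at their own pace and stop on an object; the grip force is fixed at half the most. Time passes only in rows, so rows that do not move let the fingers close. It gives the time, the measured TCP pose, the force, the opening and the grip force at its end, in the units of the state.
- manip.read_state(): the state, without advancing time (a new reading comes with each control period).
- manip.read_camera(name): name is "scene" or "top" or "wrist"; returns the picture (480x640x3 uint8, blue, green, red); there is no depth.
- manip.camera_model(name): a dict with "mtx" (3x3 intrinsics, pixels), "k1" (the pictures are not rectified: a ray, as slopes to the right and down, at radius r is drawn at 1 + k1 r^2 times it, then the intrinsics apply), "pose" (4x4, takes a point from camera to world coordinates). Camera axes: x right, y down, z forward; pixel columns grow to the right and rows downward; lengths in mm; the calibration is good to about 2 mm. A picture is of the moment at which its call begins: read the wrist's pose just before it. camera_model takes no time and is no camera call; for the wrist camera it gives the pose at the moment of the call.
- manip.finish_job(): hands the job in; it is judged then, once.
Trained networks look in the newest picture that a camera, given by its name, has taken for a name from the list of things; names that differ only in an ending like _2 or _b are one class to them, and where a whole thing is asked for, a point or a joint stands for the part that bears it (a point fixed in the world has none). Each returns a list of dicts, best first, with "conf" (0 to 1); they miss things now and then, are a little off and sometimes report something else, mostly with a low value. They report only what shows in the picture. A call takes as long as a camera call. They do not tell look-alikes from the thing itself.
- manip.cut_out(camera, name): "pixels" (480x640 bool, what is visible of it) and "xy" ([column, row] in pixels, amid what is visible of it).
The state is a dict: "time_s": time; "joint_pos": joint angles; "qd": joint speeds; "joint_efforts": joint torques, N m; "position": TCP position; "ee_rot": TCP orientation; "ft_force": force on the tool from outside, world axes, zero at the start; "torque": the same for the moment, N m; "opening": finger opening in mm; "finger_force": force on a finger pad.
Only numpy, scipy, OpenCV 4.12 (cv2) and the standard library are available. Lean on these libraries where they do the work, as an engineer would, in place of code of your own. Each camera call takes 0.05 s, during which the arm holds its last target. There are 200 camera calls.

## Working session

There is one attempt and no reset: what is moved stays moved. The work goes in short steps, Python scripts to look and compute and a shell command to move; the robot and the scene stay as the last step left them, time stands still between calls to the robot, and variables do not carry over. Pictures are saved under pics/ and viewed, at most 10 in all, crops included, and the job is handed in when it is done.

```bash
mkdir -p pics; python3 - <<'E'
from rig import manip
import cv2,numpy as np
s=manip.read_state();print({k:np.round(v,3).tolist() for k,v in s.items()})
for c in("top","scene"):
    cv2.imwrite(f"pics/{c}0.png",manip.read_camera(c));m=manip.camera_model(c);print(c,np.round(m["mtx"],1).tolist(),m["k1"],np.round(m["pose"],3).tolist())
    for n in("fixture","cover","brush","tray","mark","dish","glue_bottle","reel"):
        print(c,n,[(round(d["conf"],2),np.round(d["xy"]).tolist(),int(d["pixels"].sum())) for d in manip.cut_out(c,n)])
E
```

```text
{'time_s': 0.0, 'joint_pos': [-1.546, 0.159, 1.598, -0.0, 1.386, -0.21], 'qd': [-0.001, 0.001, -0.0, -0.002, -0.0, 0.002], 'joint_efforts': [-0.001, -39.599, -33.144, -0.001, 0.008, 0.0], 'position': [133.713, -558.615, 230.323], 'ee_rot': [0.993, 0.117, 0.0, -0.001], 'ft_force': [0.193, -0.123, 1.072], 'torque': [0.047, -0.002, 0.003], 'finger_force': 0.0, 'opening': 85.784}
top [[591.6, 0.0, 319.4], [0.0, 591.6, 241.4], [0.0, 0.0, 1.0]] -0.18221636473544212 [[0.019, -0.996, 0.091, 417.957], [-1.0, -0.02, -0.005, 33.784], [0.006, -0.091, -0.996, 1290.68], [0.0, 0.0, 0.0, 1.0]]
top fixture [(0.55, [344.0, 214.0], 10455)]
top cover [(0.79, [337.0, 219.0], 8552)]
top brush [(0.65, [336.0, 208.0], 796), (0.64, [391.0, 335.0], 1049)]
top tray [(0.66, [189.0, 278.0], 6476), (0.27, [339.0, 220.0], 8657)]
top mark [(0.53, [407.0, 207.0], 188)]
top dish [(0.74, [428.0, 220.0], 715), (0.72, [341.0, 205.0], 702), (0.41, [340.0, 222.0], 10409)]
top glue_bottle [(0.65, [423.0, 168.0], 483)]
top reel [(0.78, [253.0, 172.0], 802)]
scene [[471.3, 0.0, 323.7], [0.0, 471.3, 241.4], [0.0, 0.0, 1.0]] -0.09302754416965534 [[-0.478, -0.624, 0.618, -172.484], [-0.878, 0.356, -0.32, 384.414], [-0.02, -0.696, -0.718, 959.983], [0.0, 0.0, 0.0, 1.0]]
scene fixture [(0.38, [330.0, 250.0], 6636)]
scene cover [(0.86, [326.0, 244.0], 3774)]
scene brush [(0.9, [317.0, 236.0], 413), (0.7, [327.0, 251.0], 6785), (0.53, [381.0, 324.0], 191)]
scene tray [(0.78, [234.0, 348.0], 5151)]
scene mark [(0.63, [371.0, 190.0], 60), (0.41, [319.0, 234.0], 340)]
scene dish [(0.83, [386.0, 233.0], 312), (0.38, [360.0, 207.0], 323)]
scene glue_bottle [(0.63, [361.0, 208.0], 265)]
scene reel [(0.56, [250.0, 256.0], 539)]
```

View pics/top0.png

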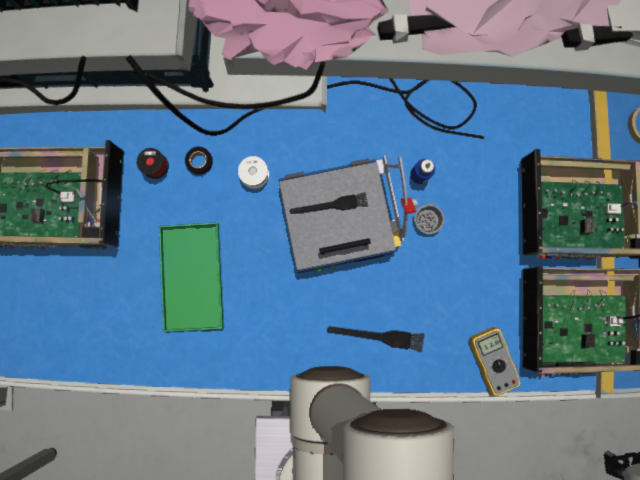

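View pics/scene0.png

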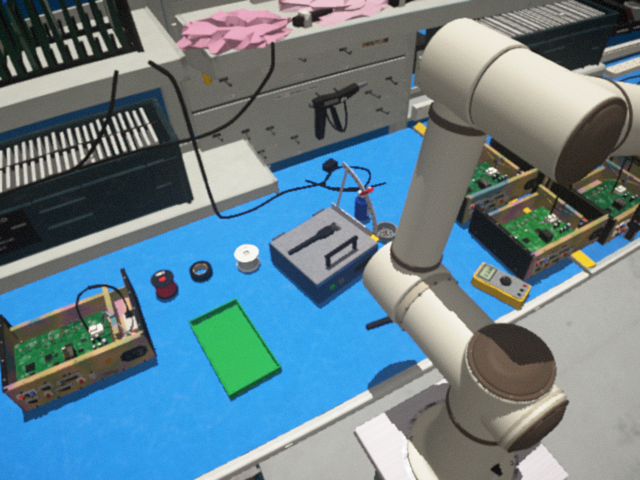

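Candidates for the brush are a smaller one on the cover at top-picture (329,203) and a larger one on the bench at (376,338). The one on the cover matches the description. The red mark is at (408,206), the yellow pointer at (397,241), the bar at (344,247) and the tray at (192,277).

```bash
cat > h.py <<'E'
from rig import manip
import cv2,numpy as np
def model(c):
    m=manip.camera_model(c);return np.array(m["mtx"]),np.array([m["k1"],0,0,0,0.]),np.array(m["pose"])
def onplane(c,px,z,M=None):
    K,d,P=M or model(c)
    # exact inverse of the one-term distortion by iteration
    u=cv2.undistortPointsIter(np.float64(px).reshape(-1,1,2),K,d,None,None,(3,50,1e-10)).reshape(-1,2)
    r=np.c_[u,np.ones(len(u))]@P[:3,:3].T
    return P[:3,3]+r*((z-P[2,3])/r[:,2])[:,None]
def proj(c,X,M=None):
    K,d,P=M or model(c);R=P[:3,:3].T
    return cv2.projectPoints(np.float64(X).reshape(-1,1,3),cv2.Rodrigues(R)[0],-R@P[:3,3],K,d)[0].reshape(-1,2)
def rect(c,mask,z):
    q=np.argwhere(mask)[:,::-1].astype(float)
    X=onplane(c,q,z)[:,:2].astype(np.float32)
    return X,cv2.minAreaRect(X)
E
python3 - <<'E'
from h import *
im=manip.read_camera("top")
for n,z in(("cover",78),("brush",85),("tray",22),("mark",180)):
    for d in manip.cut_out("top",n)[:2]:
        X,r=rect("top",d["pixels"],z); print(n,d["conf"],"mean",X.mean(0),"rect",r)
hsv=cv2.cvtColor(im,cv2.COLOR_BGR2HSV)
c=cv2.resize(im[130:290,230:450],None,fx=3.6,fy=3.6,interpolation=cv2.INTER_CUBIC);cv2.imwrite("pics/crop.png",c)
# bar: dark pixels in region
g=cv2.cvtColor(im,cv2.COLOR_BGR2GRAY)
m=np.zeros_like(g,bool);m[235:262,312:380]=g[235:262,312:380]<60
print("bar",rect("top",m,113)[1],rect("top",m,113)[0].mean(0))
y=(abs(hsv[...,0].astype(int)-25)<7)&(hsv[...,1]>140)&(hsv[...,2]>120);m=np.zeros_like(y);m[225:260,380:415]=y[225:260,380:415]
print("ptr",rect("top",m,75)[0].mean(0),m.sum())
r=((hsv[...,0]<8)|(hsv[...,0]>172))&(hsv[...,1]>150);m=np.zeros_like(y);m[190:225,390:425]=r[190:225,390:425]
print("red px",np.argwhere(m).mean(0)[::-1],m.sum())
E
```

```text
cover 0.68 mean [580.8219    -8.932972] rect ((585.6341552734375, -13.266220092773438), (193.31895446777344, 224.0166473388672), 12.8947172164917)
brush 0.8 mean [607.21454   -7.706022] rect ((602.319091796875, 10.621078491210938), (28.589717864990234, 155.70948791503906), 12.653532981872559)
brush 0.6 mean [ 335.35767 -110.51207] rect ((336.02880859375, -89.08387756347656), (198.4302978515625, 37.35544204711914), 84.05779266357422)
tray 0.62 mean [451.05603 304.80856] rect ((452.2252197265625, 305.7312316894531), (230.50169372558594, 134.12265014648438), 5.440634727478027)
mark 0.44 mean [ 592.1005  -141.21046] rect ((592.5110473632812, -140.25411987304688), (30.85770034790039, 28.978164672851562), 1.2938029766082764)
bar ((509.5697937011719, -32.387733459472656), (44.13438034057617, 118.0035171508789), 1.05953049659729) [508.91528  -36.237087]
ptr [ 535.57733 -131.97993] 53
red px [408.38333333 206.26666667] 120
```

View pics/crop.png

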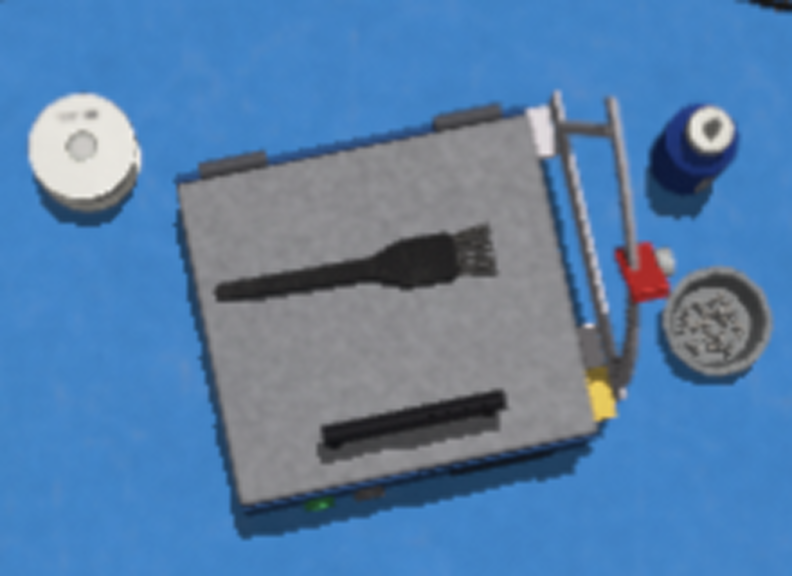

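The crop confirms the choice: the small brush lies on the cover with its handle tip at crop (218,292) and bristles at (493,245). The bar ends are at (325,435) and (503,400), and the pointer is at (600,393).

```bash
cat > fit.py <<'E'
from h import *
from scipy.optimize import least_squares
def crop(p): return np.array([230,130])+(np.array(p,float)+.5)/3.6-.5
obs=crop([(180,183),(603,430),(240,505),(325,433),(505,398),(600,393)])
L=np.array([(95,105,78),(-95,-105,78),(-95,105,78),(-70,52,115),(-70,-52,115),(-75,-113,75.)])
M=model("top")
def W(p,L): c,s=np.cos(p[2]),np.sin(p[2]);L=np.atleast_2d(L);return np.c_[p[0]+c*L[:,0]-s*L[:,1],p[1]+s*L[:,0]+c*L[:,1],L[:,2]]
s=least_squares(lambda p:(proj("top",W(p,L),M)-obs).ravel(),[580,-10,.23])
p=s.x
if __name__=="__main__":
    print("fixture",p,s.fun.reshape(-1,2).round(1).tolist())
    for n in("bar","hinge"):print(n,W(p,(-70,0,113) if n=="bar" else (95,0,70)))
    b=onplane("top",crop([(218,292),(493,245),(330,275)]),86,M);print("brush tip,bristle,handle",b.round(1).tolist(), "dir",np.arctan2(*(b[0]-b[1])[[1,0]]))
    # mark angle from red px: which a puts mark (y=-131?) at (408.4,206.3)
    for y in(-124,-131,-137):
      f=lambda a:proj("top",W(p,(95-170*np.cos(a)+4*np.sin(a)*0,y,70+170*np.sin(a))),M)[0]
      print(y,[(a,f(a).round(1).tolist()) for a in(.4,.5,.6,.7,.8,.9)])
    Ms=model("scene")
    for y in(-124,-131,-137):
      print("scene",y,[(a,proj("scene",W(p,(95-170*np.cos(a),y,70+170*np.sin(a))),Ms)[0].round(1).tolist()) for a in(.4,.5,.6,.7,.8,.9)])
    t=onplane("top",[(162,227),(217,224),(222,329),(165,331)],22,M);print("tray",t.round(0).tolist(),t.mean(0))
E
python3 fit.py
```

```text
fixture [ 5.86091339e+02 -7.88768491e+00  2.19842425e-01] [[-1.0, -0.7], [-0.8, -0.1], [0.2, -0.6], [-0.4, 1.0], [0.5, 0.4], [1.5, 0.0]]
bar [[517.77611078 -23.15299394 113.        ]]
hinge [[678.80486187  12.8295202   70.        ]]
brush tip,bristle,handle [[590.1, 89.2, 86.0], [620.5, -67.7, 86.0], [601.2, 25.5, 86.0]] dir 1.762202908968121
-124 [(0.4, [406.1, 228.2]), (0.5, [406.5, 223.6]), (0.6, [406.7, 218.2]), (0.7, [406.6, 212.0]), (0.8, [406.3, 205.1]), (0.9, [405.7, 197.6])]
-131 [(0.4, [409.5, 227.5]), (0.5, [410.0, 222.9]), (0.6, [410.2, 217.5]), (0.7, [410.1, 211.3]), (0.8, [409.9, 204.4]), (0.9, [409.3, 196.9])]
-137 [(0.4, [412.5, 226.9]), (0.5, [412.9, 222.3]), (0.6, [413.2, 216.9]), (0.7, [413.2, 210.7]), (0.8, [412.9, 203.8]), (0.9, [412.4, 196.3])]
scene -124 [(0.4, [375.2, 215.3]), (0.5, [373.5, 209.4]), (0.6, [371.3, 203.4]), (0.7, [368.7, 197.4]), (0.8, [365.7, 191.5]), (0.9, [362.3, 185.6])]
scene -131 [(0.4, [377.1, 214.0]), (0.5, [375.4, 208.2]), (0.6, [373.2, 202.2]), (0.7, [370.6, 196.2]), (0.8, [367.6, 190.3]), (0.9, [364.3, 184.5])]
scene -137 [(0.4, [378.7, 213.0]), (0.5, [377.1, 207.1]), (0.6, [374.9, 201.2]), (0.7, [372.3, 195.2]), (0.8, [369.3, 189.2]), (0.9, [366.0, 183.5])]
tray [[559.0, 372.0, 22.0], [567.0, 250.0, 22.0], [341.0, 233.0, 22.0], [333.0, 357.0, 22.0]] [450.24845042 303.00480484  22.        ]
```

```bash
R='{"jaw":0.6,"xyz":[0,0,-0.15],"angular":[0,0,-1]}'; python3 -m handwheel '[{"jaw":0.6,"xyz":[0,0,-0.15],"angular":[0,0,-1]},{"jaw":0.6,"xyz":[0,0,-0.15],"angular":[0,0,-1]},{"jaw":0.6,"xyz":[0,0,-0.15],"angular":[0,0,-1]},{"jaw":0.6,"xyz":[0,0,-0.15],"angular":[0,0,-1]},{"jaw":0.6,"xyz":[0,0,-0.15],"angular":[0,0,-1]},{"jaw":0.6,"xyz":[0,0,-0.15],"angular":[0,0,-1]},{"jaw":0.6,"xyz":[0,0,-0.15],"angular":[0,0,-1]},{"jaw":0.6,"xyz":[0,0,-0.15],"angular":[0,0,-1]},{"jaw":0.6,"xyz":[0,0,-0.15],"angular":[0,0,-1]},{"jaw":0.6,"xyz":[0,0,-0.15],"angular":[0,0,-1]},{"jaw":0.6,"xyz":[0,0,-0.15],"angular":[0,0,-1]},{"jaw":0.6,"xyz":[0,0,-0.15],"angular":[0,0,-1]},{"jaw":0.6,"xyz":[0,0,-0.15],"angular":[0,0,-1]},{"jaw":0.6,"xyz":[0,0,-0.15],"angular":[0,0,-1]},{"jaw":0.6,"xyz":[0,0,-0.15],"angular":[0,0,-1]},{"jaw":0.6,"xyz":[0,0,-0.15],"angular":[0,0,-1]},{"jaw":0.6,"xyz":[0,0,-0.15],"angular":[0,0,-1]},{"jaw":0.6,"xyz":[0,0,-0.15],"angular":[0,0,-1]},{"jaw":0.6,"xyz":[0,0,-0.15],"angular":[0,0,-1]},{"jaw":0.6,"xyz":[0,0,0],"angular":[0,0,-0.08]}]'
cat > go.py <<'E'
# go.py x y z yaw(tool-y direction): prints remaining displacement in tool axes/units
import sys
from h import *
from scipy.spatial.transform import Rotation as R
def rem(x,y,z,yaw,tilt=0):
    s=manip.read_state();r=R.from_quat(s["ee_rot"])
    Y=np.array([np.cos(yaw),np.sin(yaw),0]);Z=np.array([0,0,-1.])
    T=R.from_matrix(np.c_[np.cross(Y,Z),Y,Z])*R.from_euler("x",tilt)
    print("t",round(s["time_s"],2),"pos",np.round(s["position"],1),"F",np.round(s["ft_force"],1),"open",round(s["opening"],1),"j6",round(s["joint_pos"][5],2))
    print("units lin",np.round(r.inv().apply(np.array([x,y,z])-s["position"])/25,2),"turn",np.round((r.inv()*T).as_rotvec()/.08,2))
if __name__=="__main__":rem(*map(float,sys.argv[1:]))
E
python3 go.py 605 11 200 0.19
```

```text
time_s: 3.15
position: [133.8, -559.5, 303.2]
ee_rot: [0.636, 0.771, -0.0, 0.0]
ft_force: [-0.0, 0.4, -0.2]
opening: 51.5
finger_force: 0.0
t 3.15 pos [ 133.8 -559.5  303.2] F [-0.   0.4 -0.2] open 51.5 j6 -1.74
units lin [18.83 22.84  4.1 ] turn [-0.    0.01  0.01]
```

```bash
python3 -m handwheel '[{"jaw":0.6,"xyz":[0.8,0.97,0],"angular":[0,0,0]},{"jaw":0.6,"xyz":[0.8,0.97,0],"angular":[0,0,0]},{"jaw":0.6,"xyz":[0.8,0.97,0],"angular":[0,0,0]},{"jaw":0.6,"xyz":[0.8,0.97,0],"angular":[0,0,0]},{"jaw":0.6,"xyz":[0.8,0.97,0],"angular":[0,0,0]},{"jaw":0.6,"xyz":[0.8,0.97,0],"angular":[0,0,0]},{"jaw":0.6,"xyz":[0.8,0.97,0],"angular":[0,0,0]},{"jaw":0.6,"xyz":[0.8,0.97,0],"angular":[0,0,0]},{"jaw":0.6,"xyz":[0.8,0.97,0],"angular":[0,0,0]},{"jaw":0.6,"xyz":[0.8,0.97,0],"angular":[0,0,0]},{"jaw":0.6,"xyz":[0.8,0.97,0],"angular":[0,0,0]},{"jaw":0.6,"xyz":[0.8,0.97,0],"angular":[0,0,0]},{"jaw":0.6,"xyz":[0.8,0.97,0],"angular":[0,0,0]},{"jaw":0.6,"xyz":[0.8,0.97,0],"angular":[0,0,0]},{"jaw":0.6,"xyz":[0.8,0.97,0],"angular":[0,0,0]},{"jaw":0.6,"xyz":[0.8,0.97,0],"angular":[0,0,0]},{"jaw":0.6,"xyz":[0.8,0.97,0],"angular":[0,0,0]},{"jaw":0.6,"xyz":[0.8,0.97,0],"angular":[0,0,0]},{"jaw":0.6,"xyz":[0.8,0.97,0],"angular":[0,0,0]},{"jaw":0.6,"xyz":[0.8,0.97,0],"angular":[0,0,0]}]' >/dev/null
python3 -m handwheel '[{"jaw":0.6,"xyz":[0.9,0.97,0.5],"angular":[0,0,0]},{"jaw":0.6,"xyz":[0.9,0.97,0.7],"angular":[0,0,0]},{"jaw":0.6,"xyz":[0.9,0.97,0.8],"angular":[0,0,0]},{"jaw":0.6,"xyz":[0.1,0.5,1],"angular":[0,0,0]},{"jaw":0.6,"xyz":[0,0,0.5],"angular":[0,0,0]},{"jaw":0.6,"xyz":[0,0,0],"angular":[0,0,0]}]'
python3 - <<'E'
from h import *;from go import rem
M=model("wrist");im=manip.read_camera("wrist");cv2.imwrite("pics/w1.png",im)
print("before");rem(605,11,200,.19)
for d in manip.cut_out("wrist","brush"):
    q=np.argwhere(d["pixels"])[:,::-1].astype(float);X=onplane("wrist",q,87,M)[:,:2]
    print(d["conf"],d["xy"],cv2.minAreaRect(X.astype(np.float32)),X.mean(0))
E
```

```text
time_s: 5.75
position: [603.0, 10.3, 212.3]
ee_rot: [0.637, 0.771, -0.001, -0.002]
ft_force: [0.5, 0.3, 0.5]
opening: 50.9
finger_force: 0.0
before
t 5.8 pos [603.9   9.8 214.3] F [ 0.2 -0.   0.9] open 51.5 j6 -0.37
units lin [0.04 0.06 0.57] turn [-0.03 -0.01 -0.01]
0.91 [35.7, 279.7] ((391.4673156738281, -55.39405059814453), (164.0128173828125, 33.211204528808594), 83.77565002441406) [391.7944635  -62.03509776]
0.68 [324.4, 252.9] ((602.3773193359375, 12.742927551269531), (28.69815444946289, 159.01316833496094), 10.646700859069824) [605.33013073   1.34821106]
0.46 [288.6, 205.9] ((583.9300537109375, -3.1735153198242188), (181.66885375976562, 201.54641723632812), 12.437605857849121) [579.4362409   15.58539128]
```

View pics/w1.png

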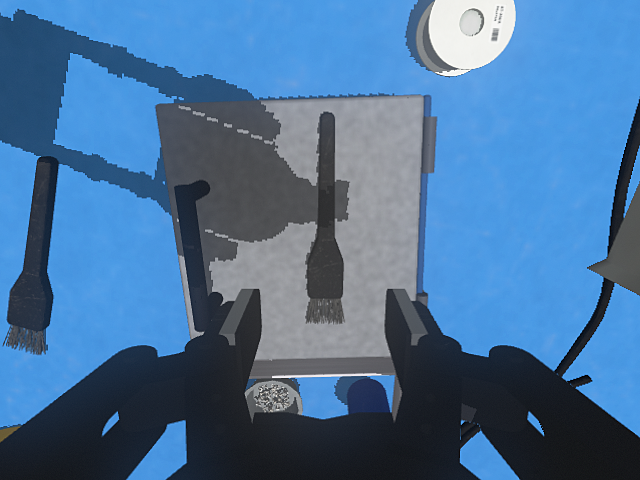

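The wrist picture shows the brush along column ~326, from handle tip at row 113 to bristles at row 322, between the fingers. The bar is at left, around (195,250).

```bash
python3 -m handwheel '[{"jaw":0.6,"xyz":[0.12,-0.04,1],"angular":[0,0,0]},{"jaw":0.6,"xyz":[0,0,1],"angular":[0,0,0]},{"jaw":0.6,"xyz":[0,0,1],"angular":[0,0,0]},{"jaw":0.6,"xyz":[0,0,0.8],"angular":[0,0,0]},{"jaw":0.6,"xyz":[0,0,0.6],"angular":[0,0,0]},{"jaw":0.6,"xyz":[0,0,0.4],"angular":[0,0,0]},{"jaw":0.6,"xyz":[0,0,0.2],"angular":[0,0,0]},{"jaw":0.6,"xyz":[0,0,0.15],"angular":[0,0,0]},{"jaw":0.6,"xyz":[0,0,0],"angular":[0,0,0]},{"jaw":0.6,"xyz":[0,0,0],"angular":[0,0,0]}]'; python3 go.py 603 13 81 .186
```

```text
time_s: 6.85
position: [603.7, 12.9, 87.1]
ee_rot: [0.637, 0.771, 0.0, 0.001]
ft_force: [-1.5, 0.7, 0.0]
opening: 51.1
finger_force: 0.0
t 6.85 pos [603.7  12.9  87.1] F [-1.5  0.7  0. ] open 51.1 j6 -0.37
units lin [ 0.01 -0.03  0.24] turn [0.01 0.01 0.06]
```

```bash
python3 -m handwheel '[{"jaw":0.6,"xyz":[0,0,0.2],"angular":[0,0,0]},{"jaw":0,"xyz":[0,0,0],"angular":[0,0,0]},{"jaw":0,"xyz":[0,0,0],"angular":[0,0,0]},{"jaw":0,"xyz":[0,0,0],"angular":[0,0,0]},{"jaw":0,"xyz":[0,0,0],"angular":[0,0,0]},{"jaw":0,"xyz":[0,0,0],"angular":[0,0,0]},{"jaw":0,"xyz":[0,0,0],"angular":[0,0,0]},{"jaw":0,"xyz":[0,0,0],"angular":[0,0,0]}]'; python3 go.py 603 13 81 .186
```

```text
time_s: 7.65
position: [603.4, 13.0, 81.5]
ee_rot: [0.637, 0.771, 0.0, 0.0]
ft_force: [-0.3, 0.2, 1.2]
opening: 17.5
finger_force: 58.8
t 7.65 pos [603.4  13.   81.5] F [-0.3  0.2  1.2] open 17.5 j6 -0.37
units lin [ 0.   -0.02  0.02] turn [0.01 0.   0.06]
```

```bash
python3 -m handwheel '[{"jaw":0,"xyz":[0,0,-0.5],"angular":[0,0,0]},{"jaw":0,"xyz":[0,0,-1],"angular":[0,0,0]},{"jaw":0,"xyz":[0,0,-1],"angular":[0,0,0]},{"jaw":0,"xyz":[0.5,-0.1,-1],"angular":[0,0,0]},{"jaw":0,"xyz":[0.9,-0.3,-0.5],"angular":[0,0,0]},{"jaw":0,"xyz":[0.9,-0.3,0],"angular":[0,0,0]},{"jaw":0,"xyz":[0.9,-0.3,0],"angular":[0,0,0]},{"jaw":0,"xyz":[0.9,-0.3,0],"angular":[0,0,0]},{"jaw":0,"xyz":[0.9,-0.3,0],"angular":[0,0,0]},{"jaw":0,"xyz":[0.9,-0.3,0],"angular":[0,0,0]},{"jaw":0,"xyz":[0.9,-0.3,0],"angular":[0,0,0]},{"jaw":0,"xyz":[0.9,-0.3,0],"angular":[0,0,0]},{"jaw":0,"xyz":[0.9,-0.3,0],"angular":[0,0,0]},{"jaw":0,"xyz":[0.9,-0.3,0],"angular":[0,0,0]},{"jaw":0,"xyz":[0.9,-0.3,0],"angular":[0,0,0]},{"jaw":0,"xyz":[0.9,-0.3,0],"angular":[0,0,0]},{"jaw":0,"xyz":[0.9,-0.3,0],"angular":[0,0,0]},{"jaw":0,"xyz":[0.9,-0.2,0],"angular":[0,0,0]}]' | head -2
python3 -m handwheel '[{"jaw":0,"xyz":[0,0,0],"angular":[0,0,-0.5]},{"jaw":0,"xyz":[0,0,0],"angular":[0,0,-1]},{"jaw":0,"xyz":[0,0,0],"angular":[0,0,-1]},{"jaw":0,"xyz":[0,0,0],"angular":[0,0,-1]},{"jaw":0,"xyz":[0,0,0],"angular":[0,0,-1]},{"jaw":0,"xyz":[0,0,0],"angular":[0,0,-1]},{"jaw":0,"xyz":[0,0,0],"angular":[0,0,-1]},{"jaw":0,"xyz":[0,0,0],"angular":[0,0,-1]},{"jaw":0,"xyz":[0,0,0],"angular":[0,0,-1]},{"jaw":0,"xyz":[0,0,0],"angular":[0,0,-1]},{"jaw":0,"xyz":[0,0,0],"angular":[0,0,-1]},{"jaw":0,"xyz":[0,0,0],"angular":[0,0,-1]},{"jaw":0,"xyz":[0,0,0],"angular":[0,0,-1]},{"jaw":0,"xyz":[0,0,0],"angular":[0,0,-1]},{"jaw":0,"xyz":[0,0,0],"angular":[0,0,-1]},{"jaw":0,"xyz":[0,0,0],"angular":[0,0,-1]},{"jaw":0,"xyz":[0,0,0],"angular":[0,0,-1]},{"jaw":0,"xyz":[0,0,0],"angular":[0,0,-1]},{"jaw":0,"xyz":[0,0,0],"angular":[0,0,-0.7]}]' | head -2; python3 go.py 450.5 304 8 1.641
```

```text
time_s: 9.45
position: [437.4, 315.5, 182.1]
time_s: 11.35
position: [438.1, 314.7, 182.0]
t 11.35 pos [438.1 314.7 182. ] F [ 0.6  0.7 -0.7] open 17.4 j6 -1.25
units lin [-0.46 -0.46  6.96] turn [0.   0.01 0.1 ]
```

```bash
python3 -m handwheel '[{"jaw":0,"xyz":[-0.46,-0.46,1],"angular":[0,0,0.1]},{"jaw":0,"xyz":[0,0,1],"angular":[0,0,0]},{"jaw":0,"xyz":[0,0,1],"angular":[0,0,0]},{"jaw":0,"xyz":[0,0,1],"angular":[0,0,0]},{"jaw":0,"xyz":[0,0,1],"angular":[0,0,0]},{"jaw":0,"xyz":[0,0,0.8],"angular":[0,0,0]},{"jaw":0,"xyz":[0,0,0.5],"angular":[0,0,0]},{"jaw":0,"xyz":[0,0,0.3],"angular":[0,0,0]},{"jaw":0,"xyz":[0,0,0.15],"angular":[0,0,0]},{"jaw":0,"xyz":[0,0,0.1],"angular":[0,0,0]},{"jaw":0,"xyz":[0,0,0],"angular":[0,0,0]},{"jaw":0,"xyz":[0,0,0],"angular":[0,0,0]}]'; python3 go.py 450.5 304 8 1.641
```

```text
time_s: 12.55
position: [451.0, 304.3, 10.8]
ee_rot: [-0.034, 0.999, 0.0, 0.001]
ft_force: [0.4, -0.4, 0.1]
opening: 17.1
finger_force: 58.6
t 12.55 pos [451.  304.3  10.8] F [ 0.4 -0.4  0.1] open 17.1 j6 -1.27
units lin [ 0.02 -0.01  0.11] turn [ 0.    0.02 -0.03]
```

```bash
python3 -m handwheel '[{"jaw":0,"xyz":[0,0,0.1],"angular":[0,0,0]},{"jaw":0,"xyz":[0,0,0.02],"angular":[0,0,0]},{"jaw":0.4,"xyz":[0,0,0],"angular":[0,0,0]},{"jaw":0.4,"xyz":[0,0,0],"angular":[0,0,0]},{"jaw":0.4,"xyz":[0,0,0],"angular":[0,0,0]},{"jaw":0.4,"xyz":[0,0,-0.3],"angular":[0,0,0]},{"jaw":0.4,"xyz":[0,0,-0.8],"angular":[0,0,0]},{"jaw":0.4,"xyz":[0,0,-1],"angular":[0,0,0]},{"jaw":0.4,"xyz":[0,0,-1],"angular":[0,0,0]},{"jaw":0.4,"xyz":[0,0,-1],"angular":[0,0,0]},{"jaw":0.4,"xyz":[0,0,-1],"angular":[0,0,0]},{"jaw":0.4,"xyz":[0,0,-1],"angular":[0,0,0]},{"jaw":0.4,"xyz":[0,0,-1],"angular":[0,0,0]}]'
python3 - <<'E'
from h import *;from go import rem
rem(517.8,-23.2,180,.22)
im=manip.read_camera("top")
for n in("brush","tray"):
  for d in manip.cut_out("top",n)[:2]:print(n,d["conf"],rect("top",d["pixels"],11 if n=="brush" else 22)[1])
a=cv2.resize(im[190:360,130:300],(560,560));cv2.imwrite("pics/tray.png",a)
E
```

```text
time_s: 13.85
position: [450.3, 304.0, 186.2]
ee_rot: [-0.034, 0.999, 0.0, 0.0]
ft_force: [-0.9, 0.1, -0.6]
opening: 34.1
finger_force: 0.0
t 13.85 pos [450.3 304.  186.2] F [-0.9  0.1 -0.6] open 34.1 j6 -1.27
units lin [ -1.81 -13.24   0.24] turn [1.000e-02 0.000e+00 1.773e+01]
brush 0.73 ((453.08587646484375, 304.53668212890625), (159.31405639648438, 33.29888916015625), 2.19217848777771)
tray 0.88 ((452.12005615234375, 302.08099365234375), (234.18911743164062, 130.95254516601562), 5.956768989562988)
```

View pics/tray.png

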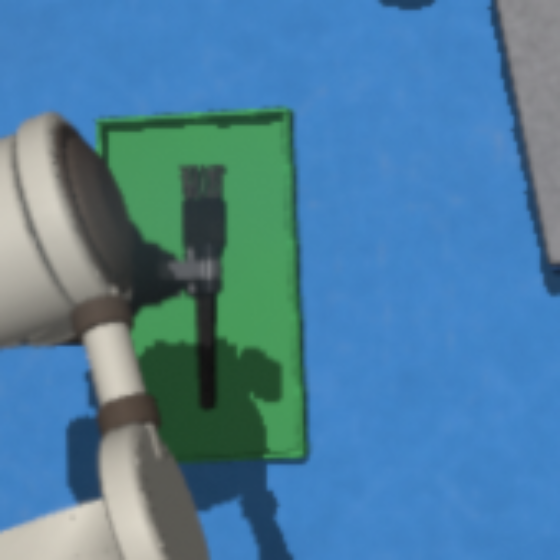

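The picture shows the brush lying flat inside the tray, from handle tip at (208,405) to bristles at (203,170). It is released. Next is the bar.

```bash
python3 -m handwheel '[{"jaw":0.6,"xyz":[0,0,0],"angular":[0,0,0.7]},{"jaw":0.6,"xyz":[0,0,0],"angular":[0,0,1]},{"jaw":0.6,"xyz":[0,0,0],"angular":[0,0,1]},{"jaw":0.6,"xyz":[0,0,0],"angular":[0,0,1]},{"jaw":0.6,"xyz":[0,0,0],"angular":[0,0,1]},{"jaw":0.6,"xyz":[0,0,0],"angular":[0,0,1]},{"jaw":0.6,"xyz":[0,0,0],"angular":[0,0,1]},{"jaw":0.6,"xyz":[0,0,0],"angular":[0,0,1]},{"jaw":0.6,"xyz":[0,0,0],"angular":[0,0,1]},{"jaw":0.6,"xyz":[0,0,0],"angular":[0,0,1]},{"jaw":0.6,"xyz":[0,0,0],"angular":[0,0,1]},{"jaw":0.6,"xyz":[0,0,0],"angular":[0,0,1]},{"jaw":0.6,"xyz":[0,0,0],"angular":[0,0,1]},{"jaw":0.6,"xyz":[0,0,0],"angular":[0,0,1]},{"jaw":0.6,"xyz":[0,0,0],"angular":[0,0,1]},{"jaw":0.6,"xyz":[0,0,0],"angular":[0,0,1]},{"jaw":0.6,"xyz":[0,0,0],"angular":[0,0,1]},{"jaw":0.6,"xyz":[0,0,0],"angular":[0,0,1]}]' | head -2
python3 -m handwheel '[{"jaw":0.6,"xyz":[-0.9,0,-0.2],"angular":[0,0,0]},{"jaw":0.6,"xyz":[-0.9,0,-0.2],"angular":[0,0,0]},{"jaw":0.6,"xyz":[-0.9,0,0],"angular":[0,0,0]},{"jaw":0.6,"xyz":[-0.9,0,0],"angular":[0,0,0]},{"jaw":0.6,"xyz":[-0.9,0,0],"angular":[0,0,0]},{"jaw":0.6,"xyz":[-0.9,0,0],"angular":[0,0,0]},{"jaw":0.6,"xyz":[-0.9,0,0],"angular":[0,0,0]},{"jaw":0.6,"xyz":[-0.9,0,0],"angular":[0,0,0]},{"jaw":0.6,"xyz":[-0.9,0,0],"angular":[0,0,0]},{"jaw":0.6,"xyz":[-0.9,0,0],"angular":[0,0,0]},{"jaw":0.6,"xyz":[-0.9,0,0],"angular":[0,0,0]},{"jaw":0.6,"xyz":[-0.9,0,0],"angular":[0,0,0]},{"jaw":0.6,"xyz":[-0.9,0,0],"angular":[0,0,0]},{"jaw":0.6,"xyz":[-0.9,-0.2,0],"angular":[0,0,0]},{"jaw":0.6,"xyz":[-0.8,0,0],"angular":[0,0,0]},{"jaw":0.6,"xyz":[0,0,0],"angular":[0,0,0]},{"jaw":0.6,"xyz":[0,0,0],"angular":[0,0,0]}]' | head -2
python3 - <<'E'
from h import *;from go import rem
rem(517.8,-23.2,94,.22)
M=model("wrist");im=manip.read_camera("wrist");cv2.imwrite("pics/w2.png",im)
import pickle;pickle.dump(M,open("w2.pkl","wb"))
E
```

```text
time_s: 15.8
position: [449.5, 303.7, 182.8]
time_s: 17.5
position: [518.7, -23.5, 193.4]
t 17.5 pos [518.7 -23.5 193.4] F [ 0.1  0.  -0.3] open 51.2 j6 -0.5
units lin [ 0.01 -0.03  3.97] turn [-0.02 -0.02  0.02]
```

View pics/w2.png

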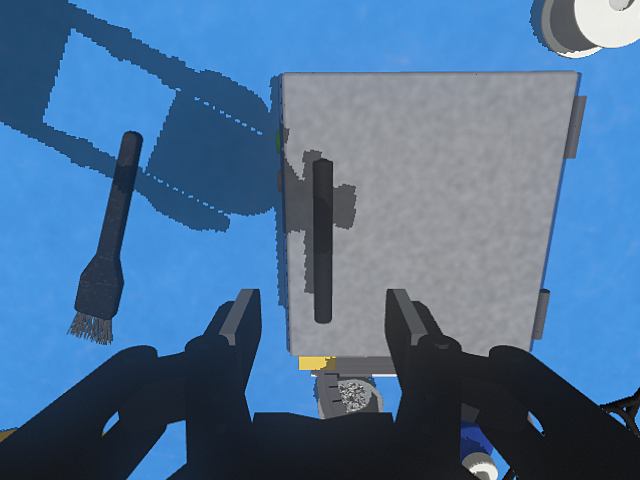

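The bar runs from (323,159) to (323,322), centred between the fingers. I'll descend on it.

```bash
python3 -c "
from h import *;import pickle
M=pickle.load(open('w2.pkl','rb'));print(onplane('wrist',[(323,160),(323,321),(313,240),(333,240)],115,M).round(1))"
python3 -m handwheel '[{"jaw":0.6,"xyz":[0,0,1],"angular":[0,0,0]},{"jaw":0.6,"xyz":[0,0,1],"angular":[0,0,0]},{"jaw":0.6,"xyz":[0,0,0.8],"angular":[0,0,0]},{"jaw":0.6,"xyz":[0,0,0.6],"angular":[0,0,0]},{"jaw":0.6,"xyz":[0,0,0.4],"angular":[0,0,0]},{"jaw":0.6,"xyz":[0,0,0.17],"angular":[0,0,0]},{"jaw":0.6,"xyz":[0,0,0],"angular":[0,0,0]},{"jaw":0.6,"xyz":[0,0,0],"angular":[0,0,0]}]'
```

```text
[[506.3  29.  115. ]
 [529.  -72.4 115. ]
 [510.9 -19.6 115. ]
 [522.9 -16.9 115. ]]
time_s: 18.35
position: [520.0, -23.7, 96.1]
ee_rot: [0.624, 0.781, 0.0, 0.001]
ft_force: [0.2, 0.6, 0.5]
opening: 51.3
finger_force: 0.0
```

```bash
python3 -m handwheel '[{"jaw":0.4,"xyz":[0.06,-0.07,0.06],"angular":[0,0,0]},{"jaw":0,"xyz":[0,0,0],"angular":[0,0,0]},{"jaw":0,"xyz":[0,0,0],"angular":[0,0,0]},{"jaw":0,"xyz":[0,0,0],"angular":[0,0,0]},{"jaw":0,"xyz":[0,0,0],"angular":[0,0,0]},{"jaw":0,"xyz":[0,0,0],"angular":[0,0,0]},{"jaw":0,"xyz":[0,0,0],"angular":[0,0,0]}]'
python3 - <<'E'
from h import *
g0=manip.read_state()["position"];print(np.round(g0,1))
prev=0,0
for a in np.r_[.1:.85:.1]:
    p=np.array([165-165*np.cos(a)+43*np.sin(a),165*np.sin(a)+43*np.cos(a)-43]);print(round(a,2),(p/25).round(2),((p-prev)/25).round(2));prev=p
E
```

```text
time_s: 19.05
position: [518.2, -22.6, 94.3]
ee_rot: [0.624, 0.781, 0.001, 0.001]
ft_force: [3.5, 3.1, 0.1]
opening: 10.1
finger_force: 58.5
[518.2 -22.6  94.3]
0.1 [0.2  0.65] [0.2  0.65]
0.2 [0.47 1.28] [0.27 0.63]
0.3 [0.8  1.87] [0.33 0.6 ]
0.4 [1.19 2.43] [0.39 0.56]
0.5 [1.63 2.95] [0.44 0.52]
0.6 [2.12 3.43] [0.49 0.47]
0.7 [2.66 3.85] [0.54 0.42]
0.8 [3.24 4.21] [0.58 0.37]
```

```bash
python3 -m handwheel '[{"jaw":0,"xyz":[0,0.05,-0.16],"angular":[0,0,0]},{"jaw":0,"xyz":[0,0.05,-0.16],"angular":[0,0,0]},{"jaw":0,"xyz":[0,0.05,-0.16],"angular":[0,0,0]},{"jaw":0,"xyz":[0,0.05,-0.16],"angular":[0,0,0]},{"jaw":0,"xyz":[0,0.07,-0.16],"angular":[0,0,0]},{"jaw":0,"xyz":[0,0.07,-0.16],"angular":[0,0,0]},{"jaw":0,"xyz":[0,0.07,-0.16],"angular":[0,0,0]},{"jaw":0,"xyz":[0,0.07,-0.16],"angular":[0,0,0]},{"jaw":0,"xyz":[0,0.08,-0.15],"angular":[0,0,0]},{"jaw":0,"xyz":[0,0.08,-0.15],"angular":[0,0,0]},{"jaw":0,"xyz":[0,0.08,-0.15],"angular":[0,0,0]},{"jaw":0,"xyz":[0,0.08,-0.15],"angular":[0,0,0]}]'
python3 - <<'E'
from h import *
from fit import W,p
P=manip.read_state()["position"]+[0,0,19]
d=np.array(P)-W(p,(95,0,70))[0];c,s=np.cos(p[2]),np.sin(p[2]);x=c*d[0]+s*d[1];print("x,z,r",x,d[2],np.hypot(x,d[2]),"angle",np.arctan2(d[2],-x)-np.arctan2(43,165))
E
```

```text
time_s: 20.25
position: [536.1, -18.4, 140.1]
ee_rot: [0.624, 0.781, -0.001, -0.001]
ft_force: [1.7, -2.1, -9.3]
opening: 9.9
finger_force: 58.3
x,z,r -146.12645362736006 89.09786920533125 171.14721951185572 angle 0.29260848269662215
```

```bash
python3 -m handwheel '[{"jaw":0,"xyz":[0,0.1,-0.14],"angular":[0,0,0]},{"jaw":0,"xyz":[0,0.1,-0.14],"angular":[0,0,0]},{"jaw":0,"xyz":[0,0.1,-0.14],"angular":[0,0,0]},{"jaw":0,"xyz":[0,0.1,-0.14],"angular":[0,0,0]},{"jaw":0,"xyz":[0,0.11,-0.13],"angular":[0,0,0]},{"jaw":0,"xyz":[0,0.11,-0.13],"angular":[0,0,0]},{"jaw":0,"xyz":[0,0.11,-0.13],"angular":[0,0,0]},{"jaw":0,"xyz":[0,0.11,-0.13],"angular":[0,0,0]},{"jaw":0,"xyz":[0,0.12,-0.12],"angular":[0,0,0]},{"jaw":0,"xyz":[0,0.12,-0.12],"angular":[0,0,0]},{"jaw":0,"xyz":[0,0.12,-0.12],"angular":[0,0,0]},{"jaw":0,"xyz":[0,0,0],"angular":[0,0,0]}]'
cat > ang.py <<'E'
from h import *
from fit import W,p
P=manip.read_state()["position"]
d=np.array(P)+[0,0,19]-W(p,(95,0,70))[0];c,s=np.cos(p[2]),np.sin(p[2]);x=c*d[0]+s*d[1];print("r",np.hypot(x,d[2]),"angle",np.arctan2(d[2],-x)-np.arctan2(43,165))
def blobs(cam,box,tag):
    im=manip.read_camera(cam);h=cv2.cvtColor(im,cv2.COLOR_BGR2HSV);x0,y0,x1,y1=box
    h=h[y0:y1,x0:x1].astype(int)
    Y=(abs(h[...,0]-25)<8)&(h[...,1]>120)&(h[...,2]>90);R=((h[...,0]<9)|(h[...,0]>171))&(h[...,1]>140)
    for n,m in(("ptr",Y),("mark",R)):print(cam,n,m.sum(),(np.argwhere(m).mean(0)[::-1]+[x0,y0]).round(1) if m.any() else "")
    cv2.imwrite(f"pics/{tag}.png",cv2.resize(im[y0:y1,x0:x1],None,fx=6,fy=6,interpolation=cv2.INTER_CUBIC))
    return im
E
python3 - <<'E'
from ang import *
blobs("top",(370,160,440,250),"t3");im=blobs("scene",(330,160,410,240),"s3")
im=manip.read_camera("wrist")
a=cv2.imread("pics/t3.png");b=cv2.imread("pics/s3.png")
a=cv2.resize(a,(250,320));b=cv2.resize(b,(320,320));c=np.zeros((560,700,3),np.uint8)
c[:320,:250]=a;c[:320,250:570]=b;c[320:560,:320]=cv2.resize(im,(320,240));cv2.imwrite("pics/mix3.png",c)
E
```

```text
time_s: 21.45
position: [564.1, -12.1, 177.5]
ee_rot: [0.624, 0.781, -0.002, -0.002]
ft_force: [-10.7, -5.2, -0.8]
opening: 9.9
finger_force: 58.7
r 172.57716436739602 angle 0.5677437025134788
top ptr 75 [399.6 220.9]
top mark 122 [408.4 206.4]
scene ptr 0 
scene mark 0
```

View pics/mix3.png

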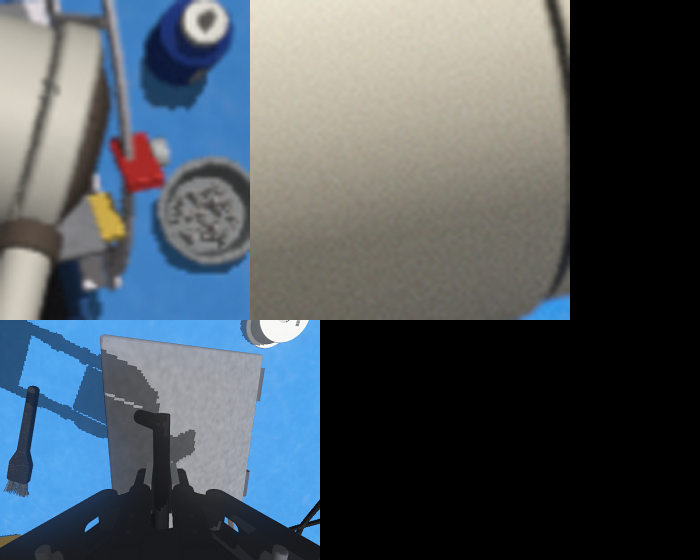

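```bash
cat > est.py <<'E'
from ang import *
from scipy.optimize import brentq
Mt=model("top")
def cen(a,L,y):
    c,s=np.cos(a),np.sin(a)
    u=np.array([(i,j,k) for i in(-.5,.5) for j in(-.5,.5) for k in(-.5,.5)])*L
    rad=-170+u[:,0]; zz=u[:,2]+OFF
    X=np.c_[95+rad*c+zz*s,y+u[:,1],70-rad*s+zz*c]
    h=cv2.convexHull(proj("top",W(p,X),Mt).astype(np.float32));m=cv2.moments(h);return np.array([m["m10"],m["m01"]])/m["m00"]
OFF=0
def blob(im):
    h=cv2.cvtColor(im,cv2.COLOR_BGR2HSV).astype(int)
    o={}
    for n,m in(("ptr",(abs(h[...,0]-25)<8)&(h[...,1]>120)&(h[...,2]>90)),("mark",((h[...,0]<9)|(h[...,0]>171))&(h[...,1]>140))):
        k=np.zeros_like(m);k[160:260,380:425]=1;m=m&k;o[n]=(np.argwhere(m).mean(0)[::-1],m.sum())
    return o
def report(im):
    o=blob(im)
    for n,L,y in(("ptr",(30,14,6),-112),("mark",(40,20,8),-130)):
        q=o[n][0]
        try:a=brentq(lambda a:cen(a,L,y)[1]-q[1],-.2,1.1)
        except ValueError:a=np.nan
        print(n,q.round(1),o[n][1],"angle",round(a,3),"col model",cen(a,L,y).round(1) if a==a else cen(0,L,y))
if __name__=="__main__":
    import sys
    for f in sys.argv[1:]:report(cv2.imread(f))
    report(manip.read_camera("top"))
E
python3 est.py pics/top0.png; python3 -c "
from h import *;print(np.round(manip.read_state()['ft_force'],1))"
```

```text
r 172.5599602077284 angle 0.5653508799724316
ptr [396.3 238.7] 76 angle 0.049 col model [397.6 238.7]
mark [408.5 206.4] 123 angle 0.775 col model [409.5 206.4]
ptr [399.6 221.1] 77 angle 0.572 col model [400.6 221.1]
mark [408.4 206.4] 122 angle 0.776 col model [409.5 206.4]
[-9.9 -4.2 -0.8]
```

```bash
python3 -m handwheel '[{"jaw":0,"xyz":[0,0.11,-0.11],"angular":[0,0,0]},{"jaw":0,"xyz":[0,0.11,-0.11],"angular":[0,0,0]},{"jaw":0,"xyz":[0,0.11,-0.1],"angular":[0,0,0]},{"jaw":0,"xyz":[0,0.12,-0.1],"angular":[0,0,0]},{"jaw":0,"xyz":[0,0.12,-0.1],"angular":[0,0,0]},{"jaw":0,"xyz":[0,0.12,-0.1],"angular":[0,0,0]},{"jaw":0,"xyz":[0,0.12,-0.1],"angular":[0,0,0]},{"jaw":0,"xyz":[0,0.1,-0.08],"angular":[0,0,0]},{"jaw":0,"xyz":[0,0,0],"angular":[0,0,0]},{"jaw":0,"xyz":[0,0,0],"angular":[0,0,0]}]';python3 est.py
```

```text
time_s: 22.65
position: [586.8, -6.9, 197.4]
ee_rot: [0.624, 0.781, -0.002, -0.002]
ft_force: [-8.3, -4.4, -3.1]
opening: 9.8
finger_force: 58.9
r 173.9829809423615 angle 0.7446145456705207
ptr [399.3 209.8] 68 angle 0.752 col model [400.4 209.8]
mark [408.4 206.4] 122 angle 0.776 col model [409.5 206.4]
```

```bash
python3 -m handwheel '[{"jaw":0,"xyz":[0,0.07,-0.05],"angular":[0,0,0]},{"jaw":0,"xyz":[0,0.06,-0.04],"angular":[0,0,0]},{"jaw":0,"xyz":[0,0,0],"angular":[0,0,0]},{"jaw":0,"xyz":[0,0,0],"angular":[0,0,0]},{"jaw":0,"xyz":[0,0,0],"angular":[0,0,0]},{"jaw":0,"xyz":[0,0,0],"angular":[0,0,0]}]';python3 - <<'E'
from est import *
im=manip.read_camera("top");report(im)
v=cv2.resize(im[185:240,370:440],None,fx=8,fy=8,interpolation=cv2.INTER_NEAREST)
def box(a,L,y,col):
    c,s=np.cos(a),np.sin(a);u=np.array([(i,j,.5) for i,j in((-.5,-.5),(.5,-.5),(.5,.5),(-.5,.5))])*L;r=-170+u[:,0]
    q=proj("top",W(p,np.c_[95+r*c+u[:,2]*s,y+u[:,1],70-r*s+u[:,2]*c]),Mt)
    cv2.polylines(v,[np.int32((q-[370,185]+.5)*8)],True,col)
box(.776,(30,14,6),-112,(0,255,0));box(.776,(40,20,8),-130,(255,255,255))
cv2.imwrite("pics/end.png",v)
E
```

```text
time_s: 23.3
position: [589.6, -6.3, 199.3]
ee_rot: [0.624, 0.781, -0.002, -0.002]
ft_force: [-8.5, -5.4, -3.1]
opening: 9.4
finger_force: 58.8
r 174.05945958637196 angle 0.7643875547219587
ptr [399.4 208.3] 67 angle 0.774 col model [400.3 208.3]
mark [408.4 206.4] 124 angle 0.775 col model [409.5 206.4]
```

View pics/end.png

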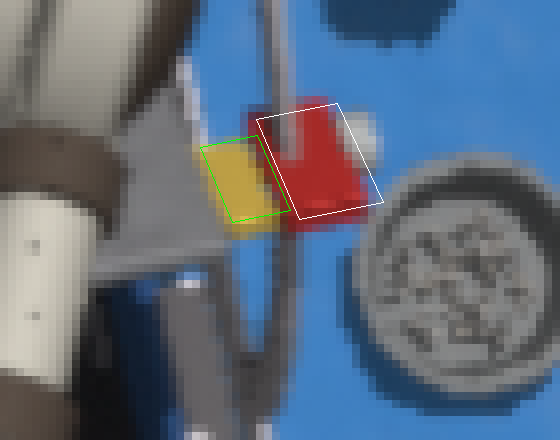

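The yellow pointer is at crop (238,185) and the red mark at (320,165), side by side and almost level. The grey rod hides part of the red, so I'll refine with a fit that leaves it out.

```bash
cat > fine.py <<'E'
from est import *
from scipy.optimize import minimize
x0,y0,x1,y1=388,188,424,222;S=8
def hull(a,L,y,dx,dy):
    c,s=np.cos(a),np.sin(a);u=np.array([(i,j,k) for i in(-.5,.5) for j in(-.5,.5) for k in(-.5,.5)])*L;r=-170+u[:,0]
    q=proj("top",W(p,np.c_[95+r*c+u[:,2]*s,y+u[:,1],70-r*s+u[:,2]*c]),Mt)+[dx,dy]
    h=cv2.convexHull(q.astype(np.float32)).reshape(-1,2);m=np.zeros(((y1-y0)*S,(x1-x0)*S),np.float32)
    cv2.fillPoly(m,[np.int32(((h-[x0,y0]+.5)*S-.5)*256)],1,cv2.LINE_8,8);return cv2.resize(m,(x1-x0,y1-y0),interpolation=cv2.INTER_AREA)
im=np.mean([manip.read_camera("top").astype(float) for _ in range(3)],0)[y0:y1,x0:x1]
B,G,R=im[...,0],im[...,1],im[...,2]
red=np.clip((R-np.maximum(G,B))/120,0,1);yel=np.clip((np.minimum(R,G)-B)/90,0,1)
cc,rr=np.meshgrid(np.arange(x0,x1),np.arange(y0,y1))
wr=((cc>=409)|(rr>=208))&(cc>398);wy=(cc<405)&(cc>394)&(rr<216)
for dy in(-1,-.5,0,.5,1):
  o=[]
  for n,t,w,L,y in(("ptr",yel,wy,(30,14,6),-112),("mark",red,wr,(40,20,8),-130)):
    f=lambda v:(w*(hull(v[0],L,y,v[1],dy)-t)**2).sum()
    best=min(((f((a,dx)),a,dx) for a in np.arange(.68,.88,.004) for dx in np.arange(-2.5,.6,.25)));o.append((n,np.round(best,3).tolist()))
  print(dy,o)
E
python3 fine.py
```

```text
r 174.06356326922491 angle 0.7642213016724784
-1 [('ptr', [13.393, 0.76, -1.0]), ('mark', [7.874, 0.784, -2.5])]
-0.5 [('ptr', [13.55, 0.768, -1.0]), ('mark', [7.656, 0.792, -2.25])]
0 [('ptr', [13.007, 0.78, -1.25]), ('mark', [7.579, 0.8, -2.5])]
0.5 [('ptr', [12.572, 0.788, -1.25]), ('mark', [7.416, 0.808, -2.25])]
1 [('ptr', [11.994, 0.788, -1.0]), ('mark', [7.499, 0.812, -2.25])]
```

```bash
python3 -m handwheel '[{"jaw":0,"xyz":[0,0.05,-0.03],"angular":[0,0,0]},{"jaw":0,"xyz":[0,0.04,-0.02],"angular":[0,0,0]},{"jaw":0,"xyz":[0,0,0],"angular":[0,0,0]},{"jaw":0,"xyz":[0,0,0],"angular":[0,0,0]},{"jaw":0,"xyz":[0,0,0],"angular":[0,0,0]},{"jaw":0,"xyz":[0,0,0],"angular":[0,0,0]},{"jaw":0,"xyz":[0,0,0],"angular":[0,0,0]}]';python3 fine.py; python3 est.py
```

```text
time_s: 24.2
position: [591.5, -5.9, 200.5]
ee_rot: [0.624, 0.781, -0.002, -0.002]
ft_force: [-9.3, -4.1, -2.7]
opening: 10.1
finger_force: 58.8
r 174.1106900389783 angle 0.7772411994383803
-1 [('ptr', [10.779, 0.78, -1.0]), ('mark', [7.007, 0.784, -2.5])]
-0.5 [('ptr', [10.336, 0.788, -1.0]), ('mark', [6.822, 0.792, -2.25])]
0 [('ptr', [9.934, 0.788, -0.75]), ('mark', [6.692, 0.8, -2.5])]
0.5 [('ptr', [9.387, 0.8, -0.75]), ('mark', [6.585, 0.808, -2.25])]
1 [('ptr', [9.239, 0.804, -0.75]), ('mark', [6.626, 0.812, -2.25])]
r 174.116904408642 angle 0.7772109606097426
ptr [399.5 207.2] 73 angle 0.79 col model [400.2 207.2]
mark [408.4 206.4] 124 angle 0.775 col model [409.5 206.4]
```

Pointer and mark agree to within about 0.01 rad, and the grip is firm, so I'm handing in.

```bash
python3 -c "
from rig import manip;print(manip.finish_job())"
```

```text
the job is handed in; nothing more can be done
None
```

I laid the brush flat in the green tray and let go of it, then lifted the cover to the red mark (about 0.78 rad, level to within roughly 0.015 rad by the top camera), and handed the job in with the gripper still holding the bar.

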